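# Set the large snap trap in the spice room

## Robot

A 6-joint arm with a two-finger parallel gripper is mounted at the origin on the work surface. World frame = base frame: x ahead of the robot, y to its left, z up, the work surface at z = 0. Lengths are in mm, angles in rad, forces in N, time in s.
With the tool pointing down it reaches from about 400 to 925 mm from the base axis. Payload 12.5 kg.
Tool frame: the origin (TCP) lies at the very end of the fingers, on their centre line; the grasp point (between the pads) lies 19 mm behind it; z points along the fingers, y is the direction in which the jaws open and shut (so a half turn about z gives the same grasp; the last joint's range is limited). The gripper opens to 95 mm and grips with 3 to 60 N. Pads are 20 mm wide; open, the fingers measure 119 mm over their backs; the gripper's body (75 mm by 180 mm) begins 59 mm behind the grasp point.
Start: joints at [-1.295, 0.491, 1.559, -0, 1.092, -0.106], TCP at [232.894, -580.009, 189.761] pointing down, gripper open.
Joint ranges: [-3.1, 3.1], [-0.84, 2.19], [0.05, 2.79], [-1.13, 4.28], [0.06, 2.93], [-2.69, 2.69]. Speed limits (rad/s): [2.22, 2.22, 2.79, 3.14, 3.14, 3.14].

## Interface

Orientations are given as [roll, pitch, yaw] about the fixed x, y, z axes, in that order (R = Rz(yaw) Ry(pitch) Rx(roll)).
In Python, from cell import env gives the robot as it stands.
- The arm moves only by the shell command python3 -m pendant 'ROWS'. ROWS is JSON, a list that holds one entry, the list of rows, each a list of 5 numbers: the opening, from 0 (shut) to 1 (fully open), then the shift along the tool's x, y, z in m, then the turn about the tool's z in rad. A call has exactly 8 rows; each row is the pose to reach, as a shift and turn from the pose commanded when the call began, along the tool's axes at that moment; what a row does not reach only later rows make up. A row lasts 1/10 s, in which the tool goes at most 50 mm and 8.59 degrees, less where a joint would pass 70% of its speed; a pose out of reach is approached as far as the arm can. A call with a gripper value outside its range is refused whole. The fingers move at their own pace and stop on an object; the grip force is fixed at half the most. Time passes only in rows, so rows that repeat a pose let the fingers close, or fill a call up. It gives the time, the measured TCP pose, the force and the opening at its end, in the units of the state.
- env.state(): the state, without advancing time (a new reading comes with each control period).
- env.read_camera(name): name is "side" or "top"; returns a dict with "image" (420x560x3 uint8, blue, green, red), "range_z" (420x560 float32, mm along the optical axis (not along the pixel's ray), 0 where there is no reading), "fx", "fy", "cx", "cy" (pixels), "dist" ([k1, k2, p1, p2, k3] as OpenCV has them; the pictures are not rectified), "rvec" (rotation vector, rad) and "tvec" (3), from world to camera coordinates, as OpenCV has them. Camera axes: x right, y down, z forward; pixel columns grow to the right and rows downward; lengths in mm; the calibration is good to about 2 mm. A picture is of the moment at which its call begins.
- env.job_done(): hands the job in, once; it reports no verdict.
The state is a dict: "t": time; "joints": joint angles; "qvel": joint speeds; "tau": joint torques, N m; "eef_pos": TCP position; "tcp_rot": TCP orientation; "ft_force": force on the tool from outside, world axes, zero at the start; "moment": the same for the moment, N m; "opening": opening from 0.0 (shut) to 1.0 (fully open).
Only numpy, scipy, OpenCV 4.12 (cv2) and the standard library are available. Lean on these libraries where they do the work, as an engineer would, in place of code of your own. Each camera call takes 0.05 s, during which the arm holds its last target. There are 200 camera calls.

## Task

Both snap traps on the weighing bench have gone off. Set the large one for the night: draw its sprung jaw back, over and down until the catch hooks it, then let go so that it stays set, never letting the jaw fly shut on the way. Leave the small trap where it lies.

Things in the scene. Friction and masses are not known exactly. Their poses are not given: they have to be found in the camera images.
- trap: Large snap trap, fixed to the bench: wooden base 215 x 116 x 12 mm, steel wire jaw. Origin on the bench under the jaw's hinge, mid-base; z up, x towards the brass treadle (side where the sprung jaw leans), -x where it is set, y left. Hinge line along y, 34 mm up. Jaw: U of 6 mm rod, legs at y = -36 and +36 mm, bar 90 mm from the hinge. Below the bar, sprung or set, free air down to the base.
- jaw_bar (a point): Middle of the jaw's cross bar: round grey sleeve, 12 mm thick, 46 mm long along the trap's y; fingers can close on it from above, across it (along the trap's x), and it may turn and slip a little in them. Sprung: 58 mm to +x of the hinge, 103 mm above the bench; set: 87 mm to -x, 56 mm up. The bar's 6 mm end runs on to y = +55 mm, where the catch takes it.
- jaw (a joint): Jaw angle, rad: 0 sprung (50 degrees up from level towards +x), growing as it is drawn up, over and down to -x; its elevation from +x is 0.873 + value. Set, it rests at about 2.02; for the catch to hook press past this, to about 2.1; a stop ends the travel at 2.17 (bar 13 mm lower). A spring pulls it to 0 with 4 N at the bar when sprung, 8 N when set.
- catch_nose (a point): Nose of the catch: dark steel upright hook, 8 mm wide, 76 mm high, at the trap's x = -90 to -72, y = +43 to +51 mm, opening to -x. Point: rear end of the nose, 60 mm up. Pressed by the bar it gives way by itself and springs back over the bar. Hair trigger: the brass treadle (34 x 44 mm at x = +83, y = 0, 52 mm up) pressed with 2 N, or the hook pushed to +x, frees the set jaw.
- small_trap: Mouse-size trap of the same make, sprung, loose on the bench, not wanted: base 100 x 50 x 8 mm, 43 mm high over its jaw. Origin in the middle of its underside, x towards its treadle end, z up.
Things that resemble listed ones, but are neither listed nor needed, are in the scene too. Of the things that look like the trap, take the one that is farthest from the robot's base at the start.

How it is judged (in metres and radians):
At the end, for the whole second after the job is handed in: The large trap's jaw is drawn back and held by its catch, at rest and let go (jaw angle above 1.98 rad), and the small trap is within 20 mm of where it lay (value of joint jaw above 1.98 rad and velocity of joint jaw between -0.2 and 0.2 rad/s and distance of small_trap from where it was at the start of the episode below 0.02 m); the robot touches nothing.
It fails at once if the large trap's jaw flew shut (faster than 12 rad/s) (velocity of joint jaw below -12 rad/s).
It fails at once if the small trap was shifted by more than 20 mm (distance of small_trap from where it was at the start of the episode above 0.02 m).
It also fails if it takes over 34 s, if anything falls off the work surface, if the arm or the gripper's body presses on something with over 40 N, if the wrist force passes 120 N, or if a joint passes its speed limit or range.

## Working session

There is one attempt and no reset: what is moved stays moved. The work goes in short steps, Python scripts to look and compute and a shell command to move; the robot and the scene stay as the last step left them, time stands still between calls to the robot, and variables do not carry over. Pictures are saved under pics/ and viewed, about 8 in all and at most 12, crops included, and the job is handed in when it is done.

```bash
mkdir -p pics; ls
cat > h.py <<'E'
import numpy as np,cv2
from cell import env
def cam(n):
    c=env.read_camera(n); c['K']=np.array([[c['fx'],0,c['cx']],[0,c['fy'],c['cy']],[0,0,1]],float)
    c['R']=cv2.Rodrigues(np.array(c['rvec'],float))[0]; c['t']=np.array(c['tvec'],float).ravel(); return c
def und(c,uv): return cv2.undistortPoints(np.array(uv,float).reshape(-1,1,2),c['K'],np.array(c['dist'],float)).reshape(-1,2)
def depthpt(c,uv,z):
    p=und(c,uv); P=np.c_[p,np.ones(len(p))]*np.array(z,float).reshape(-1,1); return (P-c['t'])@c['R']
def plane(c,uv,h):
    d=np.c_[und(c,uv),np.ones(len(und(c,uv)))]@c['R']; o=-c['R'].T@c['t']
    return o+d*((h-o[2])/d[:,2:3])
def proj(c,P): return cv2.projectPoints(np.array(P,float).reshape(-1,1,3),np.array(c['rvec'],float),c['t'],c['K'],np.array(c['dist'],float))[0].reshape(-1,2)
E
python3 - <<'E'
from h import *
for n in('top','side'):
    c=cam(n); cv2.imwrite(f'pics/{n}0.png',c['image']); np.savez(f'{n}0.npz',**c); print(n,-c['R'].T@c['t'])
s=env.state(); print(s)
E
```

```text
pics
top [ 376.1635903    40.71939053 1255.28349939]
side [-61.76043481 721.08830977 638.0395622 ]
{'t': 0.1, 'joints': array([-1.29458227e+00,  4.91488005e-01,  1.55935561e+00, -9.64063083e-06,
        1.09168981e+00, -1.05582124e-01]), 'qvel': array([ 1.42793987e-03, -1.62034817e-03, -4.39709243e-04,  5.69430357e-04,
       -7.92005737e-04, -7.69929910e-05]), 'tau': array([ 2.75879887e-03, -6.13623476e+01, -2.58606273e+01,  6.94481889e-02,
        4.69726743e-02, -4.95163658e-05]), 'eef_pos': array([ 232.83635271, -579.774077  ,  189.23852552]), 'tcp_rot': array([-3.14065621e+00, -9.06415665e-05,  3.81800582e-01]), 'ft_force': array([-0.00727895, -0.28443702,  0.28747866]), 'moment': array([0.04622535, 0.0168829 , 0.05276842]), 'opening': 1.001058027082011}
```

View pics/top0.png

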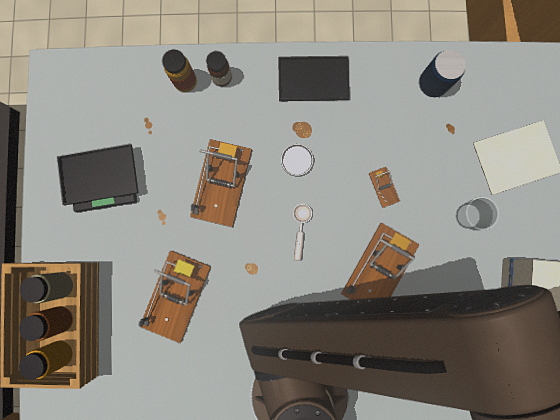

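View pics/side0.png

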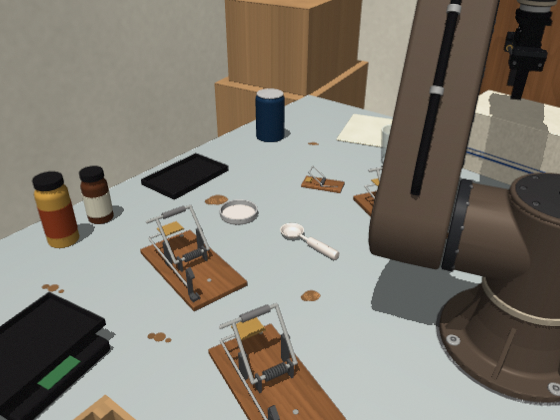

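The target is the trap farthest from the base, at top (222,183) and side (190,250). Its treadle is at top (228,150) and its hook at (196,210). Two lookalikes sit at (175,295) and (381,262), and the small trap is at (384,186).

Run:
```python
from h import *
a=np.load('top0.npz');b=np.load('side0.npz')
A=cv2.resize(a['image'][130:235,180:265],None,fx=5,fy=5,interpolation=cv2.INTER_CUBIC)
B=cv2.resize(b['image'][195:310,130:255],None,fx=4,fy=4,interpolation=cv2.INTER_CUBIC)
h=525;o=np.zeros((h,425+375,3),np.uint8);o[:525,:425]=A;B=cv2.resize(B,(375,345));o[:345,425:]=B
cv2.imwrite('pics/crop.png',o)
# wood mask
c=dict(a); im=c['image']; hsv=cv2.cvtColor(im,cv2.COLOR_BGR2HSV)
m=((hsv[...,0]<14)&(hsv[...,1]>110)&(hsv[...,2]>50)).astype(np.uint8); w=np.zeros_like(m);w[130:235,180:265]=1;m*=w
m=cv2.morphologyEx(m,cv2.MORPH_CLOSE,np.ones((7,7)))
ct=max(cv2.findContours(m,0,2)[0],key=cv2.contourArea)
P=plane(c,ct.reshape(-1,2).astype(float),12)
r=cv2.minAreaRect(P[:,:2].astype(np.float32)); print(r,cv2.boxPoints(r))
Q=depthpt(c,[(215,205),(230,200)],[c['range_z'][205,215],c['range_z'][200,230]]);print(Q)
```

```text
((556.99072265625, 201.58387756347656), (113.93024444580078, 213.31185913085938), 75.72687530517578) [[439.58267 172.6726 ]
 [646.30994 120.08176]
 [674.3988  230.49515]
 [467.6715  283.086  ]]
[[496.75191475 216.32166076  12.96102679]
 [509.67124416 176.84280531  11.11346728]]
```

View pics/crop.png

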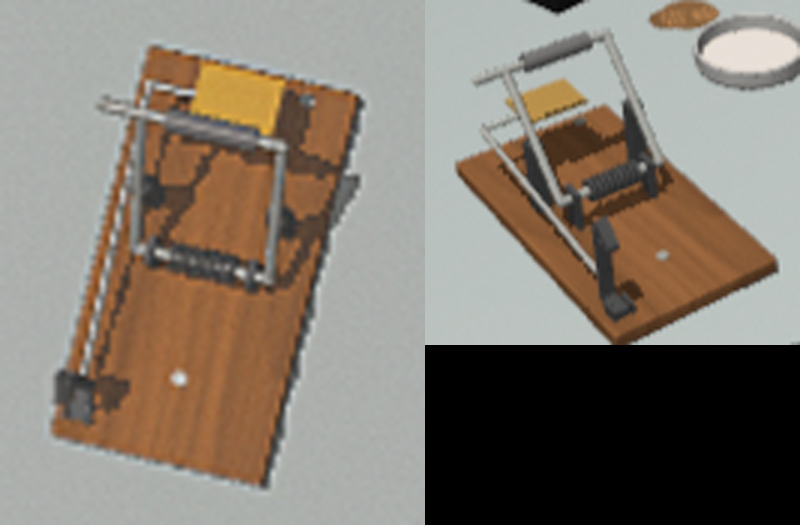

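The crop shows the grey sleeve from top (213,154) to (232,157.5), and from side (163,216) to (186,208). Next I triangulate it, along with the hinge coil and hook.

Run:
```python
from h import *
a=dict(np.load('top0.npz'));b=dict(np.load('side0.npz'))
tp=lambda x,y:(180+(x-2)/5,130+(y-2)/5); sp=lambda x,y:(130+(x-426.5)/3,195+(y-1.5)/3)
pts={'slvL':(tp(165,120),sp(524,62)),'slvR':(tp(260,137),sp(592,40)),'slvM':(tp(213,129),sp(558,51)),
'coil':(tp(205,264),sp(613,182)),'hooktop':(tp(72,385),sp(606,230)),'barend':(tp(102,104),sp(478,81)),'treadle':(tp(238,98),sp(546,99))}
M=[np.c_[c['R'],c['t']] for c in(a,b)]
W={}
for k,(u,v) in pts.items():
    X=cv2.triangulatePoints(M[0],M[1],und(a,u).T,und(b,v).T).ravel();X=X[:3]/X[3];W[k]=X
    print(k,X.round(1),'err',(proj(a,X)-u).round(1),(proj(b,X)-v).round(1))
th=np.radians(-14.27);ex=np.array([np.cos(th),np.sin(th)]);ey=np.array([-ex[1],ex[0]])
for k,X in W.items():
    d=X[:2]-W['slvM'][:2];print(k,'rel slv',(d@ex).round(1),(d@ey).round(1))
d=W['slvL']-W['slvR'];print('yaw from sleeve',np.degrees(np.arctan2(-d[0],d[1])))
s=env.state();print(s['eef_pos'],s['tcp_rot'])
```

```text
slvL [614.9 209.1 107. ] err [[-0.1 -0.1]] [[0.1 0. ]]
slvR [605.4 161.8 104. ] err [[0.2 0.3]] [[-0.5 -0.1]]
slvM [610.1 185.5 105.3] err [[0. 0.]] [[-0. -0.]]
coil [553.9 199.   35. ] err [[-0.2 -0.2]] [[0.3 0. ]]
hooktop [488.9 262.4  68.7] err [[-0.3 -0.4]] [[0.7 0.1]]
barend [623.2 240.1 105.5] err [[0.1 0.1]] [[-0.2 -0. ]]
treadle [636.7 179.1  53.6] err [[-0. -0.]] [[0.1 0. ]]
slvL rel slv -1.3 24.1
slvR rel slv 1.2 -24.1
slvM rel slv 0.0 0.0
coil rel slv -57.9 -0.8
hooktop rel slv -136.5 44.7
barend rel slv -0.8 56.2
treadle rel slv 27.3 0.4
yaw from sleeve -11.34972728867138
[ 232.83635271 -579.774077    189.23852552] [-3.14065621e+00 -9.06415665e-05  3.81800582e-01]
```

Measurements agree with the text: bar middle (610,185.5,~104), hinge (554,199,35), yaw about -13.6°. I start with the raise and traverse.

```bash
python3 -m pendant '[[[1,0,0,-0.05,0],[1,0.02,-0.018,-0.06,0],[1,0.055,-0.0494,-0.06,0],[1,0.09,-0.0808,-0.06,0],[1,0.125,-0.1122,-0.06,0],[1,0.16,-0.1436,-0.06,0],[1,0.195,-0.175,-0.06,0],[1,0.23,-0.2064,-0.06,0]]]' && python3 -m pendant '[[[1,0.0337,-0.0303,0,0],[1,0.0675,-0.0605,0,0],[1,0.101,-0.091,0,0],[1,0.135,-0.121,0,0],[1,0.169,-0.151,0,0],[1,0.2025,-0.1815,0,0],[1,0.236,-0.212,0,0],[1,0.27,-0.242,0,0]]]' && python3 -m pendant '[[[1,0.03,-0.027,0,-0.13],[1,0.06,-0.054,0,-0.26],[1,0.09,-0.081,0,-0.39],[1,0.12,-0.108,0,-0.52],[1,0.135,-0.1216,0,-0.65],[1,0.135,-0.1216,0,-0.78],[1,0.135,-0.1216,0,-0.9],[1,0.135,-0.1216,0,-0.951]]]'
```

```text
t: 0.9
eef_pos: [369.8, -300.9, 249.6]
tcp_rot: [-3.142, 0.0, 0.381]
ft_force: [1.1, 0.2, -0.4]
opening: 0.998
t: 1.7
eef_pos: [530.2, 24.3, 249.6]
tcp_rot: [3.142, 0.0, 0.382]
ft_force: [0.7, -1.7, -0.1]
opening: 1.003
t: 2.5
eef_pos: [609.6, 185.8, 249.1]
tcp_rot: [-3.141, 0.001, 1.338]
ft_force: [0.1, -0.8, 0.6]
opening: 1.002
```

```bash
python3 -m pendant '[[[1,0,0,0.03,0],[1,0,0,0.06,0],[1,0,0,0.09,0],[1,0,0,0.115,0],[1,0,0,0.135,0],[1,0,0,0.15,0],[1,0,0,0.16,0],[1,0,0,0.164,0]]]'
python3 - <<'E'
from h import *
o=[]
for n,(x,y) in(('top',(222,170)),('side',(190,240))):
    c=cam(n);o.append(cv2.resize(c['image'][y-70:y+70,x-65:x+65],(390,420),interpolation=cv2.INTER_CUBIC))
cv2.imwrite('pics/g1.png',np.hstack(o));s=env.state();print(s['eef_pos'],s['ft_force'])
E
```

```text
t: 3.3
eef_pos: [609.4, 185.5, 84.7]
tcp_rot: [-3.14, 0.001, 1.333]
ft_force: [0.5, 0.5, -0.4]
opening: 0.999
[609.77185372 185.49875999  85.50475825] [-0.47806913  0.09514313  0.3237313 ]
```

View pics/g1.png

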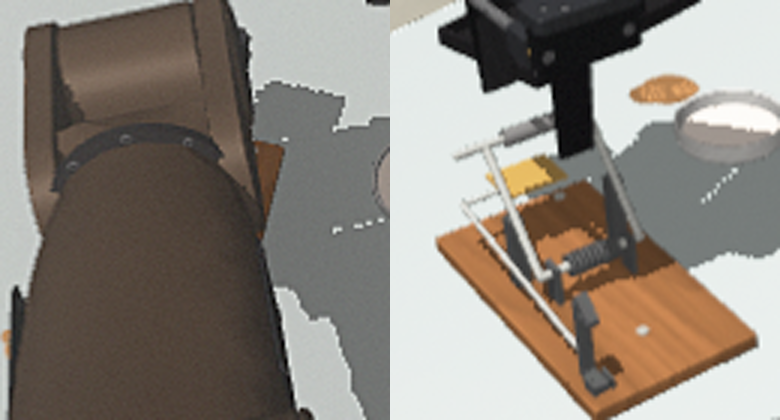

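The side view shows the near finger at (573,110) in front of the sleeve's middle, with nothing touching. The top view is hidden by the arm. Now I close.

```bash
python3 -m pendant '[[[0,0,0,0,0],[0,0,0,0,0],[0,0,0,0,0],[0,0,0,0,0],[0,0,0,0,0],[0,0,0,0,0],[0,0,0,0,0],[0,0,0,0,0]]]'
python3 - <<'E'
import numpy as np
r=90
for p in (0.873,):
  for v in np.arange(0,2.151,0.15).round(2).tolist()+[2.02,2.1,2.13]:
    print(v, round(r*np.cos(p+v)-r*np.cos(p),1), round(-(r*np.sin(p+v)-r*np.sin(p)),1))
E
```

```text
t: 4.2
eef_pos: [609.8, 185.5, 85.7]
tcp_rot: [3.142, 0.0, 1.333]
ft_force: [-0.4, 0.1, -0.9]
opening: 0.384
0.0 0.0 -0.0
0.15 -11.0 -7.9
0.3 -23.0 -14.0
0.45 -35.8 -18.3
0.6 -49.0 -20.6
0.75 -62.5 -20.9
0.9 -75.9 -19.2
1.05 -88.9 -15.5
1.2 -101.2 -9.9
1.35 -112.5 -2.6
1.5 -122.5 6.4
1.65 -131.2 16.8
1.8 -138.1 28.3
1.95 -143.3 40.8
2.1 -146.6 53.9
2.02 -145.1 46.8
2.1 -146.6 53.9
2.13 -147.0 56.5
```

```bash
python3 -m pendant '[[[0,0,0,0,0],[0,0,0,0,0],[0,0,0,0,0],[0,0,0,0,0],[0,0,0,0,0],[0,0,0,0,0],[0,0,0,0,0],[0,0,0,0,0]]]'
```

```text
t: 5.0
eef_pos: [609.8, 185.5, 85.7]
tcp_rot: [3.142, 0.0, 1.333]
ft_force: [-0.4, 0.7, -0.0]
opening: 0.004
```

The fingers closed on nothing, so I look.

Run:
```python
from h import *
c=cam('side');np.savez('s2.npz',**c);x,y=185,215
cv2.imwrite('pics/g2.png',cv2.resize(c['image'][y-50:y+50,x-60:x+60],(780,600)[:2],interpolation=cv2.INTER_CUBIC));s=env.state();print(s['eef_pos'],s['opening'])
for p in ([610,185.5,104],[610,185.5,85.5],[610,185.5,115]): print(((proj(c,p)-[x-60,y-50])*[6.5,6]).round())
```

```text
[609.78718119 185.54757045  85.68342343] 0.00653132918301394
[[318. 283.]]
[[325. 331.]]
[[314. 254.]]
```

View pics/g2.png

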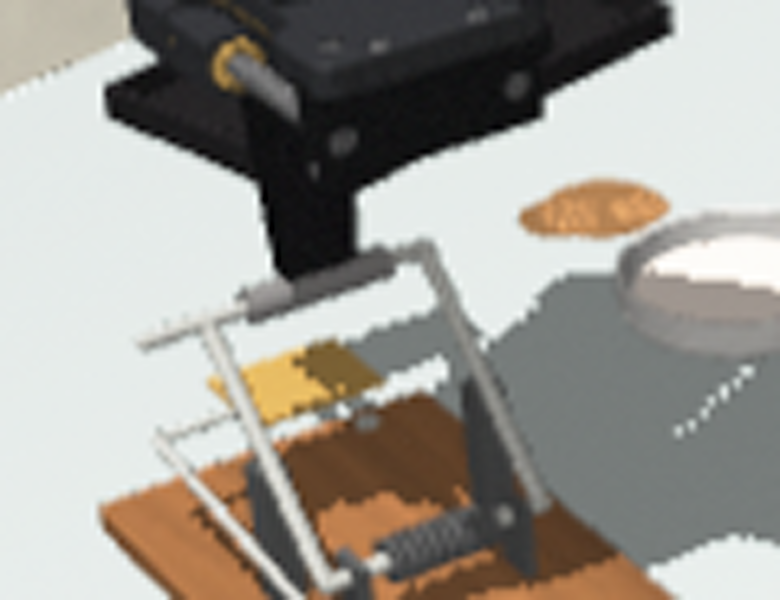

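The bar hasn't moved, but the fingers seem to sit behind or above it. I check where the fingertips really are, using range data.

Run:
```python
from h import *
c=dict(np.load('s2.npz'))
for px in [(280,250),(310,250),(345,250),(300,220),(320,265),(320,285),(320,300),(280,298),(360,268),(330,140)]:
    u=[px[0]/6.5+125,px[1]/6+165]; z=c['range_z'][int(round(u[1])),int(round(u[0]))]
    print(px,z,depthpt(c,u,[z]).round(1))
print((proj(c,[[558.5,198,85.5]])))
```

```text
(280, 250) 976.50507 [[612.8 195.4 120.1]]
(310, 250) 977.7413 [[606.7 189.4 119.5]]
(345, 250) 980.4968 [[600.5 181.6 118.1]]
(300, 220) 968.24493 [[605.7 192.4 132.4]]
(320, 265) 984.53674 [[607.5 185.9 111.9]]
(320, 285) 982.5199 [[604.  189.7 107.6]]
(320, 300) 1166.9089 [[727.   92.4   3.3]]
(280, 298) 981.1468 [[610.9 199.4 104.8]]
(360, 268) 992.7758 [[603.4 174.6 106.7]]
(330, 140) 867.705 [[537.8 233.  203.8]]
[[188.78423669 232.46549862]]
```

The fingers closed just above the bar, so the physical tips are about 20–25 mm higher than the reported TCP. I reopen and measure the tip height on the free finger.

```bash
for i in 1 2; do python3 -m pendant '[[[1,0,0,0,0],[1,0,0,0,0],[1,0,0,0,0],[1,0,0,0,0],[1,0,0,0,0],[1,0,0,0,0],[1,0,0,0,0],[1,0,0,0,0]]]'; done
python3 - <<'E'
from h import *
c=cam('side');np.savez('s3.npz',**c)
x0,x1,y0,y1=170,205,195,240
im=c['image'][y0:y1,x0:x1];v,u=np.nonzero(im.max(2)<60)
uv=np.c_[u+x0,v+y0];z=c['range_z'][uv[:,1],uv[:,0]];P=depthpt(c,uv,z)
k=(z>0)&(P[:,0]<585)&(P[:,0]>530)&(P[:,2]>60);P=P[k];print(k.sum(),P.min(0),P.max(0))
i=np.argsort(P[:,2])[:12];print(np.c_[uv[k][i],P[i]].round(1))
s=env.state();print(s['eef_pos'],s['tcp_rot'],s['joints'])
E
```

```text
t: 5.85
eef_pos: [609.8, 185.5, 85.7]
tcp_rot: [3.142, 0.0, 1.333]
ft_force: [0.0, -0.2, -0.1]
opening: 0.618
t: 6.65
eef_pos: [609.8, 185.5, 85.7]
tcp_rot: [3.142, 0.0, 1.333]
ft_force: [0.5, -0.9, 0.1]
opening: 1.001
330 [534.12288247 160.79012951  60.85114667] [580.29313322 237.23206834 193.15797082]
[[197.  232.  574.7 163.6  60.9]
 [197.  231.  576.4 161.9  61.6]
 [196.  230.  580.3 160.8  61.7]
 [198.  232.  572.2 163.3  61.8]
 [197.  230.  576.1 161.9  64.1]
 [191.  218.  560.2 187.5 111.7]
 [184.  221.  562.  203.4 112.6]
 [189.  219.  558.9 193.6 113.2]
 [186.  220.  560.7 199.4 113.3]
 [183.  221.  562.1 205.6 113.7]
 [181.  221.  564.8 207.9 113.8]
 [187.  220.  558.3 199.1 114.1]]
[609.7916308  185.537281    85.69962082] [3.14155576e+00 9.87984659e-05 1.33282163e+00] [ 1.91837832e-01  6.20515161e-01  1.62923970e+00 -1.35160148e-04
  8.91845423e-01  4.29897407e-01]
```

Run:
```python
from h import *
ex=np.array([.9716,-.2368]);ey=-np.array([-.2368,-.9716])
ey=np.array([.2368,.9716])
for f in('s2.npz','s3.npz'):
    c=dict(np.load(f));v,u=np.mgrid[170:240,140:225];uv=np.c_[u.ravel(),v.ravel()]
    z=c['range_z'][uv[:,1],uv[:,0]];dark=c['image'][uv[:,1],uv[:,0]].max(1)<75
    P=depthpt(c,uv,z);L=np.c_[(P[:,:2]-[609.8,185.5])@ex,(P[:,:2]-[609.8,185.5])@ey,P[:,2]]
    for lo in(108,113,118,123,130,140,150):
        hi=lo+5;k=dark&(z>0)&(L[:,2]>lo)&(L[:,2]<hi)&(abs(L[:,1])<40)
        for a,b in((-75,-30),(-30,30),(30,80)):
            q=L[k&(L[:,0]>a)&(L[:,0]<b)]
            if len(q)>3: print(f,lo,(a,b),len(q),'x',np.percentile(q[:,0],[5,50,95]).round(1),'y',np.percentile(q[:,1],[5,50,95]).round(1))
```

```text
s2.npz 108 (-30, 30) 13 x [-4.3 -2.1  0.9] y [-10.6  -0.8   8.6]
s2.npz 113 (-30, 30) 28 x [-6.5 -3.7  2.6] y [-7.4  3.8 11.7]
s2.npz 118 (-30, 30) 20 x [-6.2 -4.5  1.7] y [-10.1   3.   11.8]
s2.npz 123 (-30, 30) 28 x [-8.6 -6.2  2.5] y [-9.1  4.6 12.3]
s2.npz 130 (-30, 30) 27 x [-9.4 -7.5  2. ] y [-7.9  4.7 12.3]
s2.npz 140 (-30, 30) 29 x [-10.6  -8.1   4.8] y [-9.3  5.9 12. ]
s2.npz 150 (-30, 30) 15 x [-11.   -5.2   7.6] y [ 6.6 10.9 11.9]
s3.npz 108 (-75, -30) 4 x [-51.2 -50.5 -48.9] y [-10.8  -1.9   9.8]
s3.npz 113 (-75, -30) 27 x [-53.  -51.3 -49.8] y [-10.    1.5  11.2]
s3.npz 113 (30, 80) 21 x [46.4 47.8 49.7] y [-9.1  0.9  9.5]
s3.npz 118 (-75, -30) 19 x [-54.5 -51.5 -49.2] y [-11.4  -0.7  10.8]
s3.npz 118 (30, 80) 30 x [46.  47.7 51.2] y [-10.5   1.3  11.3]
s3.npz 123 (-75, -30) 25 x [-55.7 -54.3 -51.9] y [-9.9  0.4 10.9]
s3.npz 123 (30, 80) 29 x [45.6 49.  51. ] y [-9.5  1.2 11.2]
s3.npz 130 (-75, -30) 29 x [-56.5 -54.3 -50.4] y [-8.1  1.2 11.2]
s3.npz 130 (30, 80) 24 x [46.1 48.7 51.2] y [-8.1  1.1 11.2]
s3.npz 140 (-75, -30) 27 x [-57.7 -56.2 -52.3] y [-8.1  1.7 11.1]
s3.npz 140 (30, 80) 21 x [46.6 48.3 50.9] y [-6.1  4.7 11.4]
s3.npz 150 (-75, -30) 32 x [-59.  -57.1 -51.3] y [-9.3  4.  11.9]
s3.npz 150 (30, 80) 25 x [46.4 48.6 55.1] y [-5.4  3.7 11.8]
```

The horizontal centring is exact: the fingers taper and sit at -51 and +48. Only the height is off, with the real tip near 110 against 85.7 reported. I go down 25 mm more and close.

```bash
python3 -m pendant '[[[1,0,0,0.008,0],[1,0,0,0.016,0],[1,0,0,0.022,0],[1,0,0,0.025,0],[0.1,0,0,0.025,0],[0,0,0,0.025,0],[0,0,0,0.025,0],[0,0,0,0.025,0]]]'; python3 -m pendant '[[[0,0,0,0,0],[0,0,0,0,0],[0,0,0,0,0],[0,0,0,0,0],[0,0,0,0,0],[0,0,0,0,0],[0,0,0,0,0],[0,0,0,0,0]]]';python3 -m pendant '[[[0,0,0,0,0],[0,0,0,0,0],[0,0,0,0,0],[0,0,0,0,0],[0,0,0,0,0],[0,0,0,0,0],[0,0,0,0,0],[0,0,0,0,0]]]'
```

```text
t: 7.5
eef_pos: [609.9, 185.6, 61.0]
tcp_rot: [3.141, -0.0, 1.333]
ft_force: [0.6, -0.2, -0.0]
opening: 0.723
t: 8.3
eef_pos: [610.8, 185.4, 61.0]
tcp_rot: [3.139, -0.0, 1.333]
ft_force: [5.8, -1.7, -0.8]
opening: 0.121
t: 9.1
eef_pos: [610.8, 185.3, 61.0]
tcp_rot: [3.139, -0.001, 1.333]
ft_force: [5.3, -2.5, -0.9]
opening: 0.119
```

The bar is held at 11.3 mm. Next I work out the arc in 0.7 rad stages.

Run:
```python
import numpy as np
f=lambda v:np.array([np.cos(.873+v),-np.sin(.873+v)])*.09
for s in(0,.7,1.4):
  print([list((f(s+.0875*i)-f(s)).round(4)) for i in range(1,9)])
```

```text
[[np.float64(-0.0062), np.float64(-0.0048)], [np.float64(-0.0129), np.float64(-0.009)], [np.float64(-0.0199), np.float64(-0.0126)], [np.float64(-0.0272), np.float64(-0.0156)], [np.float64(-0.0347), np.float64(-0.018)], [np.float64(-0.0424), np.float64(-0.0197)], [np.float64(-0.0502), np.float64(-0.0207)], [np.float64(-0.058), np.float64(-0.021)]]
[[np.float64(-0.0079), np.float64(0.0004)], [np.float64(-0.0157), np.float64(0.0014)], [np.float64(-0.0233), np.float64(0.0031)], [np.float64(-0.0308), np.float64(0.0055)], [np.float64(-0.0381), np.float64(0.0086)], [np.float64(-0.0451), np.float64(0.0122)], [np.float64(-0.0517), np.float64(0.0165)], [np.float64(-0.0579), np.float64(0.0213)]]
[[np.float64(-0.0058), np.float64(0.0053)], [np.float64(-0.0111), np.float64(0.0112)], [np.float64(-0.0158), np.float64(0.0174)], [np.float64(-0.02), np.float64(0.0241)], [np.float64(-0.0236), np.float64(0.0311)], [np.float64(-0.0266), np.float64(0.0384)], [np.float64(-0.0289), np.float64(0.0459)], [np.float64(-0.0306), np.float64(0.0536)]]
```

```bash
python3 -m pendant '[[[0,0,-0.0062,-0.0048,0],[0,0,-0.0129,-0.009,0],[0,0,-0.0199,-0.0126,0],[0,0,-0.0272,-0.0156,0],[0,0,-0.0347,-0.018,0],[0,0,-0.0424,-0.0197,0],[0,0,-0.0502,-0.0207,0],[0,0,-0.058,-0.021,0]]]'
python3 - <<'E'
from h import *
c=cam('side');x,y=175,235
cv2.imwrite('pics/g3.png',cv2.resize(c['image'][y-75:y+75,x-75:x+75],(600,600),interpolation=cv2.INTER_CUBIC))
E
```

```text
t: 9.9
eef_pos: [556.3, 199.5, 83.6]
tcp_rot: [3.134, -0.003, 1.332]
ft_force: [8.9, -0.2, 6.1]
opening: 0.117
```

View pics/g3.png

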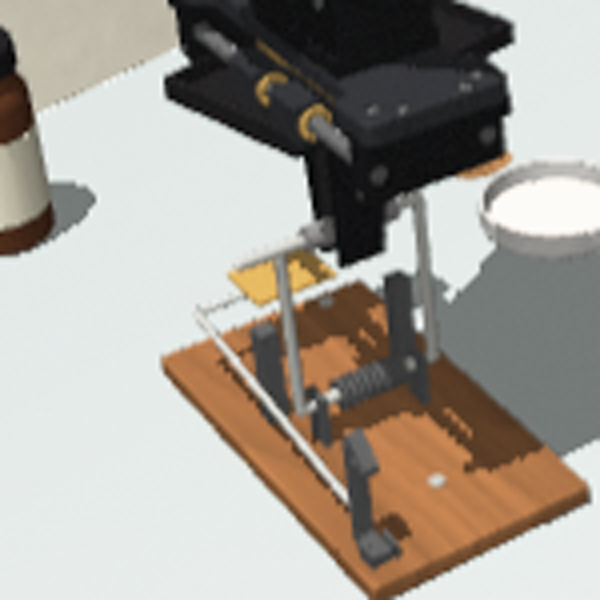

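The jaw now stands upright, with the bar in the fingers at (340,230) and the catch at (360,490) clear ahead. I continue the arc.

```bash
python3 -m pendant '[[[0,0,-0.0079,0.0004,0],[0,0,-0.0157,0.0014,0],[0,0,-0.0233,0.0031,0],[0,0,-0.0308,0.0055,0],[0,0,-0.0381,0.0086,0],[0,0,-0.0451,0.0122,0],[0,0,-0.0517,0.0165,0],[0,0,-0.0579,0.0213,0]]]'; python3 -m pendant '[[[0,0,-0.0058,0.0053,0],[0,0,-0.0111,0.0112,0],[0,0,-0.0158,0.0174,0],[0,0,-0.02,0.0241,0],[0,0,-0.0236,0.0311,0],[0,0,-0.0236,0.0311,0],[0,0,-0.0236,0.0311,0],[0,0,-0.0236,0.0311,0]]]';  python3 - <<'E'
from h import *
c=cam('side');x,y=175,240
np.savez('s4.npz',**c)
cv2.imwrite('pics/g4.png',cv2.resize(c['image'][y-75:y+75,x-75:x+75],(600,600),interpolation=cv2.INTER_CUBIC))
E
```

```text
t: 10.75
eef_pos: [499.7, 213.7, 61.6]
tcp_rot: [3.135, -0.003, 1.333]
ft_force: [9.4, 0.8, 3.3]
opening: 0.121
t: 11.55
eef_pos: [476.9, 219.3, 30.4]
tcp_rot: [3.136, -0.003, 1.333]
ft_force: [8.3, 2.2, 5.7]
opening: 0.119
```

View pics/g4.png

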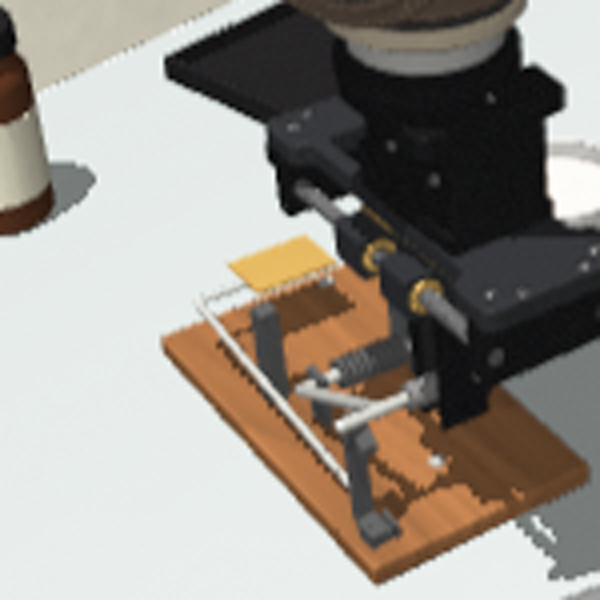

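The bar end at (350,425) now rests above the catch at (362,440). I press down through the hook point.

```bash
python3 -m pendant '[[[0,0,-0.0017,0.0043,0],[0,0,-0.0032,0.0086,0],[0,0,-0.0045,0.013,0],[0,0,-0.0056,0.0173,0],[0,0,-0.0065,0.0212,0],[0,0,-0.0075,0.025,0],[0,0,-0.0075,0.026,0],[0,0,-0.0075,0.026,0]]]'
python3 - <<'E'
from h import *
c=cam('side');x,y=175,240
np.savez('s5.npz',**c)
cv2.imwrite('pics/g5.png',cv2.resize(c['image'][y-30:y+70,x-60:x+60],(720,600),interpolation=cv2.INTER_CUBIC))
print(env.state()['ft_force'])
E
```

```text
t: 12.4
eef_pos: [469.2, 221.2, 4.3]
tcp_rot: [3.137, -0.003, 1.333]
ft_force: [4.7, 3.7, 9.4]
opening: 0.122
[4.65299785 5.21362474 8.24208927]
```

View pics/g5.png

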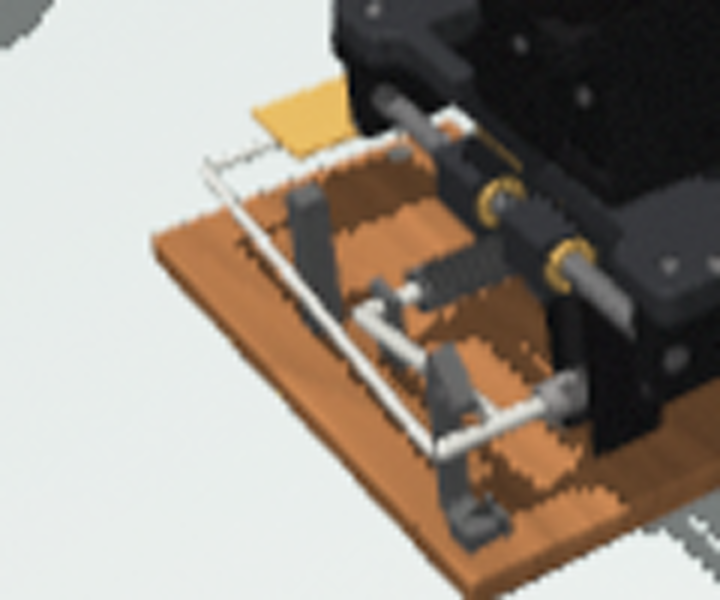

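The bar at (480,435) passes under the catch's nose at (462,410). I ease up with the bar still held, to see whether the catch takes the load.

```bash
python3 -m pendant '[[[0,0,0.0003,-0.0015,0],[0,0,0.0006,-0.003,0],[0,0,0.0009,-0.0045,0],[0,0,0.0012,-0.006,0],[0,0,0.0015,-0.0075,0],[0,0,0.0017,-0.009,0],[0,0,0.0018,-0.01,0],[0,0,0.0018,-0.01,0]]]'
```

```text
t: 13.25
eef_pos: [470.7, 220.6, 12.4]
tcp_rot: [3.139, -0.002, 1.332]
ft_force: [12.8, 5.9, -23.0]
opening: 0.122
```

The force flipped from +8 to -23 N, so the catch is holding. I ease down 3 mm to unload it, then open partway.

```bash
python3 -m pendant '[[[0,0,0,0.001,0],[0,0,-0.0005,0.002,0],[0,0,-0.0005,0.0025,0],[0,0,-0.0005,0.0025,0],[0,0,-0.0005,0.0025,0],[0,0,-0.0005,0.0025,0],[0,0,-0.0005,0.0025,0],[0,0,-0.0005,0.0025,0]]]'
```

```text
t: 14.05
eef_pos: [470.6, 220.7, 11.4]
tcp_rot: [3.137, -0.003, 1.332]
ft_force: [8.4, 3.1, -1.5]
opening: 0.118
```

```bash
python3 -m pendant '[[[0.2,0,0,0,0],[0.3,0,0,0,0],[0.4,0,0,0,0],[0.5,0,0,0,0],[0.6,0,0,0,0],[0.6,0,0,0,0],[0.6,0,0,0,0],[0.6,0,0,0,0]]]'
python3 - <<'E'
from h import *
c=cam('side');x,y=175,240
cv2.imwrite('pics/g6.png',cv2.resize(c['image'][y-30:y+70,x-60:x+60],(720,600),interpolation=cv2.INTER_CUBIC))
E
```

```text
t: 14.85
eef_pos: [468.2, 219.9, 10.8]
tcp_rot: [-3.142, 0.0, 1.333]
ft_force: [-0.4, -0.7, 0.0]
opening: 0.595
```

View pics/g6.png

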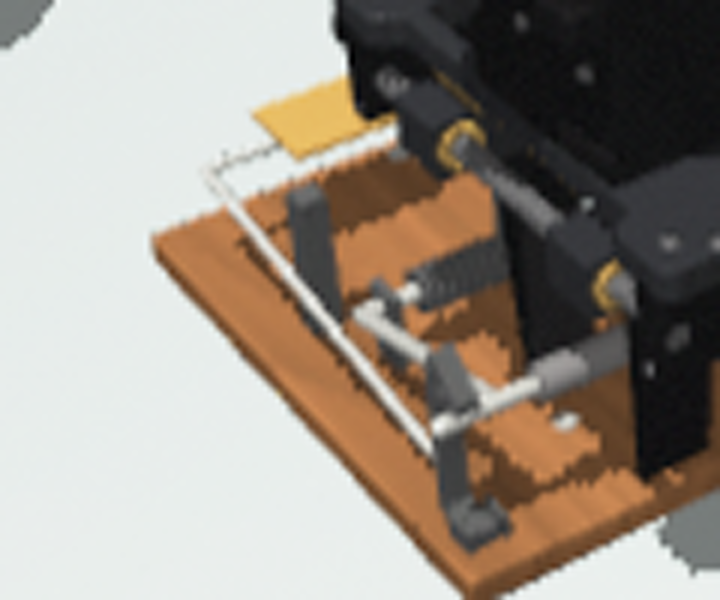

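The fingers are open with no force on them, and the bar is held under the nose at (470,405). I retreat straight up, then swing back clear for a final check.

```bash
python3 -m pendant '[[[0.6,0,0,-0.01,0],[0.6,0,0,-0.025,0],[0.6,0,0,-0.045,0],[0.6,0,0,-0.07,0],[0.6,0,0,-0.1,0],[0.6,0,0,-0.13,0],[0.6,0,0,-0.16,0],[0.6,0,0,-0.19,0]]]'; python3 -m pendant '[[[0.6,-0.02,0,-0.02,0],[0.6,-0.06,0,-0.02,0],[0.6,-0.1,0,-0.02,0],[0.6,-0.14,0,-0.02,0],[0.6,-0.18,0,-0.02,0],[0.6,-0.22,0,-0.02,0],[0.6,-0.24,0,-0.02,0],[0.6,-0.24,0,-0.02,0]]]'
python3 - <<'E'
from h import *
o=[]
for n,(x,y) in(('top',(222,180)),('side',(190,250))):
    c=cam(n);o.append(cv2.resize(c['image'][y-70:y+70,x-65:x+65],(390,420),interpolation=cv2.INTER_CUBIC))
    if n=='top':
        a=np.load('top0.npz')['image'];print('small trap diff',np.abs(c['image'][160:210,365:405].astype(int)-a[160:210,365:405]).mean())
cv2.imwrite('pics/g7.png',np.hstack(o));print(env.state()['ft_force'])
E
```

```text
t: 15.7
eef_pos: [467.8, 219.8, 202.9]
tcp_rot: [3.141, -0.0, 1.333]
ft_force: [0.2, 0.4, -0.2]
opening: 0.603
t: 16.5
eef_pos: [411.0, -15.1, 221.6]
tcp_rot: [3.141, 0.0, 1.33]
ft_force: [0.6, 0.3, -0.2]
opening: 0.597
small trap diff 1.9163333333333334
[-0.02247199  0.54502019 -0.02382197]
```

View pics/g7.png

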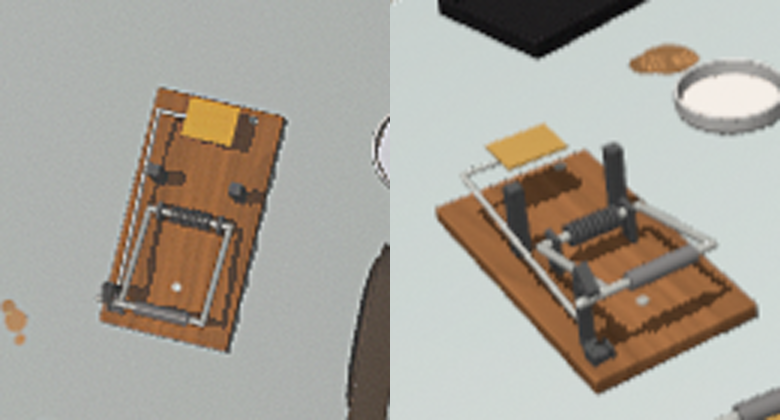

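Both views show the jaw lying back over the base with its bar under the catch (top (160,312), side (590,290)), and the arm well clear.

```bash
python3 -c "
from cell import env
print(env.job_done())"
```

```text
the job is handed in; nothing more can be done
None
```

I set the large trap, the one farthest from the robot's base, and handed the job in at about 16.6 s. `env.job_done()` gives no verdict, so the checks below are my own.

- **How it went:** I gripped the jaw's sleeve, drew it over along its arc in stages and pressed it past the hook point. The catch took the load: when I eased up, the vertical force flipped from +8 N to -23 N. I then unloaded it, opened the fingers and backed away.
- **Last checks:** Both cameras show the jaw held under the catch, the robot clear and the wrist force about 0. The small trap's patch of the top image matches the start, so it shows no sign of having moved. I did not measure the jaw angle after release.
- **What disagreed:** The first grasp closed on nothing. The range images put the fingertips about 25 mm higher than the reported tool position. I corrected for that and the second grasp held the sleeve, at 11.3 mm for the 12 mm sleeve.

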